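# Close down the painting desk for the night

## Robot

A 7-joint arm with a two-finger parallel gripper is mounted at the origin on the work surface. World frame = base frame: x ahead of the robot, y to its left, z up, the work surface at z = 0. Lengths are in m, angles in rad, forces in N, time in s.
With the tool pointing down it reaches from about 0.425 to 0.95 m from the base axis. Payload 4.7 kg.
Tool frame: the origin (TCP) lies between the finger pads; the fingertips stand 25 mm ahead of it and the grasp point (between the pads) lies 6 mm ahead of it; x points along the fingers, z is the direction in which the jaws open and shut, and the axes are right-handed (so a half turn about x gives the same grasp; the last joint's range is limited). The gripper opens to 85 mm and grips with 20 to 120 N. Pads are 22 mm wide; open, the fingers measure 114 mm over their backs; the gripper's body (76 mm by 85 mm) begins 54 mm behind the grasp point. The pads swing forward as they close: fully open they stand 13 mm farther back than shut.
Start: joints at [1.188, 0.469, -0.049, 1.532, 0.024, 1.141, -0.082], TCP at [0.234, -0.633, 0.22] pointing down, gripper open.
Joint ranges: [-2.59, 2.59], [-0.33, 1.99], [-1.39, 1.29], [0.1, 2.45], [-1.04, 4.18], [0.21, 1.99], [-2.66, 2.66]. Speed limits (rad/s): [2.57, 2.57, 3.14, 3.14, 3.14, 3.14, 3.14].

## Interface

Orientations are given as a 3x3 rotation matrix whose columns are the frame's x, y, z axes.
In Python, from rig import * gives the robot as it stands. Calls block until the motion is done:
- movep(position, orientation): joint-space move of the TCP to a pose.
- move_l(position, attitude=None, feed=0.15, until_force=None): straight line of the TCP; attitude=None keeps the orientation; feed is the mean speed in m/s. With until_force (N) it stops when the force on the tool has changed by that much, and returns True; else False.
- move_joints(angles): joint-space move.
- command_gripper(opening, newtons=None): finger opening in m; newtons is the grip in N (None keeps the last); returns when the fingers have stopped.
- sleep(seconds).
- inverse_kinematics(position, orientation): joint angles nearest the present ones, or None.
- sense(): the state.
- camera(name): name is "scene" or "top" or "wrist"; returns (picture, depth): 400x640x3 uint8, red, green, blue; 400x640 float32, m along the optical axis (not along the pixel's ray), 0 where there is no reading.
- camera_params(name): a dict with "K" (3x3 intrinsics, pixels), "dist" ([k1, k2, p1, p2, k3] as OpenCV has them; the pictures are not rectified), "position" and "rotation" of the camera in the world; the wrist camera has in their place "tool_from_camera" (4x4, takes a point from camera to tool coordinates, whose origin is the TCP and whose axes are the tool frame's). Camera axes: x right, y down, z forward; pixel columns grow to the right and rows downward; lengths in m; the calibration is good to about 2 mm. A picture is of the moment at which its call begins: read the wrist's pose just before it. camera_params takes no time and is no camera call.
A pose or a line that the arm cannot do raises Unreachable and nothing moves.
- finish_job(): hands the job in, once; it reports no verdict.
The state is a dict: "time_s": time; "joint_pos": joint angles; "qd": joint speeds; "joint_efforts": joint torques, N m; "position": TCP position; "tcp_rot": TCP orientation; "wrist_force": force on the tool from outside, world axes, zero at the start; "ft_torque": the same for the moment, N m; "finger_gap": finger opening in m.
Only numpy, scipy, OpenCV 4.12 (cv2) and the standard library are available. Lean on these libraries where they do the work, as an engineer would, in place of code of your own. Each camera call takes 0.05 s, during which the arm holds its last target. There are 200 camera calls.

## Task

Close down the desk for the night: slide each wet porcelain palette flat across the desk, without lifting or tipping it, on to the grey felt pad of its own shape, centred and lined up with the pad, and set its matching wooden lid properly down on it. Shut the paint tin fully, too. When every palette is in its place and covered and the tin is shut, press the desk lamp's switch fully down and let it go. Leave the water glass and the paint tube where they are; a lid or pad whose palette is not on the desk tonight is not needed.

Things in the scene. Friction and masses are not known exactly. Their poses are not given: they have to be found in the camera images.
- palette_long: White porcelain paint palette, oblong with square corners, 150 x 60 mm in outline and 18 mm tall: an open tray with 5 mm walls and a 6 mm floor, holding wet paint; weighs 0.13 to 0.4 kg. Origin: centre of its underside; x along its length, y across its 60 mm width, z up. May be absent (None).
- palette_round: White porcelain paint palette, with round (half-circle) ends, 124 x 60 mm in outline and 18 mm tall: an open tray with 5 mm walls and a 6 mm floor, holding wet paint; weighs 0.13 to 0.4 kg. Origin: centre of its underside; x along its length, y across its 60 mm width, z up. May be absent (None).
- palette_short: White porcelain paint palette, short, with square corners, 84 x 60 mm in outline and 18 mm tall: an open tray with 5 mm walls and a 6 mm floor, holding wet paint; weighs 0.13 to 0.4 kg. Origin: centre of its underside; x along its length, y across its 60 mm width, z up. May be absent (None).
- pad_long: Grey felt pad on the desk, 166 x 76 mm oblong: the outline of the long palette with 8 mm to spare all round. Fixed, and thin as paper (0.6 mm), so that things slide on to it without a step. Origin: its centre, at desk height; x along its length, z up.
- pad_round: Grey felt pad on the desk, 140 x 76 mm with half-circle ends: the outline of the round palette with 8 mm to spare all round. Fixed, and thin as paper (0.6 mm), so that things slide on to it without a step. Origin: its centre, at desk height; x along its length, z up.
- pad_short: Grey felt pad on the desk, 100 x 76 mm oblong: the outline of the short palette with 8 mm to spare all round. Fixed, and thin as paper (0.6 mm), so that things slide on to it without a step. Origin: its centre, at desk height; x along its length, z up.
- lid_long: Wooden lid of the long palette: 4 mm plate, 150 x 60 mm oblong, over a step (133 x 43 mm, 5 mm deep) that drops into the tray with 3.5 mm of play; grip bar on top, 50 (x) x 12 (y) x 30 mm. Origin: centre of the step's underside; plate top at 9 mm, bar top at 39 mm; x along its length. Seated: plate on the rim, origin 13 mm above the palette's. Present even if its palette is not.
- lid_round: Wooden lid of the round palette: 4 mm plate, 124 x 60 mm with half-circle ends, over a step (107 x 43 mm, 5 mm deep) that drops into the tray with 3.5 mm of play; grip bar on top, 50 (x) x 12 (y) x 30 mm. Origin: centre of the step's underside; plate top at 9 mm, bar top at 39 mm; x along its length. Seated: plate on the rim, origin 13 mm above the palette's. Present even if its palette is not.
- lid_short: Wooden lid of the short palette: 4 mm plate, 84 x 60 mm oblong, over a step (67 x 43 mm, 5 mm deep) that drops into the tray with 3.5 mm of play; grip bar on top, 50 (x) x 12 (y) x 30 mm. Origin: centre of the step's underside; plate top at 9 mm, bar top at 39 mm; x along its length. Seated: plate on the rim, origin 13 mm above the palette's. Present even if its palette is not.
- tin_lid (a joint): Lid of the paint tin (dark metal box 80 (x) x 130 (y) x 26 mm, fixed), hinged along its far rim: 0 when shut, grows as it opens (about 1.57 upright), turning up and away from the robot. A stiff hinge: it stays where it is left, and is easily pushed over and shut from behind. Lid plate 80 x 130 x 5 mm, with a small tab on its free edge.
- tin_lid_hinge (a point): Middle of that lid's hinge line, which runs along y, on the tin's far (+x) rim, at the underside of the plate; the shut lid reaches from here 80 mm towards the robot (-x).
- lamp_switch (a joint): Push switch of the desk lamp: 0 when up, 0.006 m when fully down; springs back up. Pushing it fully down takes 5 N.
- lamp_switch_top (a point): Centre of the top face of that switch, a 28 mm grey button standing near the -y end of the white lamp foot (90 (x) x 240 (y) mm, 18 mm high, reaching 35 mm to -y and 205 mm to +y of the button). The lamp's post (28 mm thick, 0.36 m tall) stands 170 mm to +y of the button. Pushes straight down.
- water_glass: Bystander: drinking glass, 68 mm across, 85 mm tall. Origin: centre of its underside; z up.
- paint_tube: Bystander: paint tube lying flat, 75 mm plus a 14 mm cap (to +x), 22 mm wide, 14 mm high. Origin: centre of the tube's underside.
There are look-alikes about, which are no part of the job. Of the things like the part that bears tin_lid, leave any that is turquoise; of the rest the larger one is meant.

How it is judged:
By the outcome, as a careful person would: the job done as asked, in the order asked, and still so for the second after the job is handed in, with the robot touching nothing.
Of palette_long, palette_round, palette_short only 2 to 3 are there at a start; the rules pass over those that are not, and their reading is None.
At some moment in a run one of palette_long, palette_round, palette_short, lid_long, lid_round, lid_short may be knocked a few centimetres aside while the robot is not near it.
Once in a run the grip may slacken for a moment while it holds something.
It also fails if it takes over 210 s, if anything falls off the work surface, if the arm or the gripper's body presses on something with over 40 N, if the wrist force passes 120 N, or if a joint passes its speed limit or range.

## Working session

There is one attempt and no reset: what is moved stays moved. The work goes in short steps, each a Python script; the robot and the scene stay as the last script left them, time stands still between calls to the robot, and variables do not carry over. Pictures are saved under pics/ and viewed, about 12 in all and at most 16, crops included, and the job is handed in when it is done.

```bash
ls; mkdir -p pics
python3 - <<'E'
from rig import *
import cv2,numpy as np
for n in ["top","scene"]:
    p,d=camera(n); cv2.imwrite(f"pics/{n}0.png",cv2.cvtColor(p,cv2.COLOR_RGB2BGR)); np.savez(f"pics/{n}0.npz",p=p,d=d)
    c=camera_params(n); print(n,c)
print(camera_params("wrist")); print(sense())
E
```

```text
pics
top {'K': array([[497.81146597,   0.        , 328.4682966 ],
       [  0.        , 497.81146597, 205.85291261],
       [  0.        ,   0.        ,   1.        ]]), 'dist': array([-0.11193265,  0.        ,  0.        ,  0.        ,  0.        ]), 'position': array([ 0.36747327, -0.06806809,  1.73050342]), 'rotation': array([[-0.02655993, -0.99749352,  0.06558392],
       [-0.9996292 ,  0.02610832, -0.0077336 ],
       [ 0.00600193, -0.06576501, -0.99781709]])}
scene {'K': array([[475.37022186,   0.        , 331.82226609],
       [  0.        , 475.37022186, 202.11430958],
       [  0.        ,   0.        ,   1.        ]]), 'dist': array([-0.05407689,  0.        ,  0.        ,  0.        ,  0.        ]), 'position': array([1.48872201, 0.33431625, 0.80880997]), 'rotation': array([[-0.3821817 ,  0.52018953, -0.76376698],
       [ 0.9240152 ,  0.20480499, -0.32287897],
       [-0.01153497, -0.82913073, -0.55893575]])}
{'K': array([[347.77205296,   0.        , 316.69572158],
       [  0.        , 347.77205296, 195.61098775],
       [  0.        ,   0.        ,   1.        ]]), 'dist
[... 551 characters left out ...]
4103022, -0.08228287]), 'qd': array([-0.000172  , -0.00060277,  0.00089123, -0.00374495, -0.0011336 ,
        0.00036767, -0.00121018]), 'joint_efforts': array([ 7.27538827e-04, -5.11516857e+01, -4.70112974e-02, -2.38393897e+01,
        1.06795155e-02,  4.33860710e-03,  3.18986974e-05]), 'position': array([ 0.23369383, -0.63266952,  0.21945472]), 'tcp_rot': array([[-6.30269855e-04,  9.38059712e-01,  3.46473057e-01],
       [ 1.68954997e-03,  3.46473630e-01, -9.38058191e-01],
       [-9.99998374e-01, -5.84625612e-06, -1.80327064e-03]]), 'wrist_force': array([-0.05225736,  0.29432837, -0.46196036]), 'ft_torque': array([-0.0130339 ,  0.04255288,  0.03870248]), 'finger_gap': 0.08542079053634523}
```

View pics/top0.png

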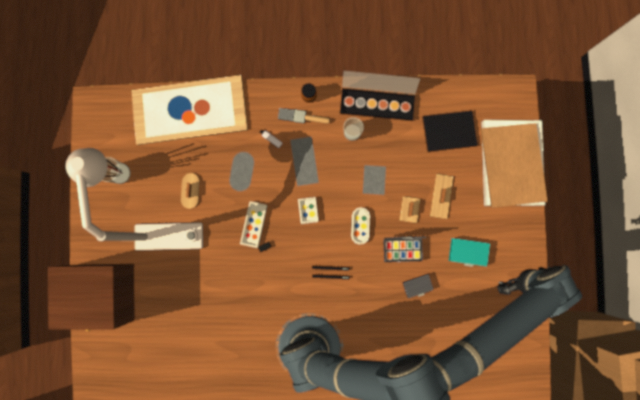

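View pics/scene0.png

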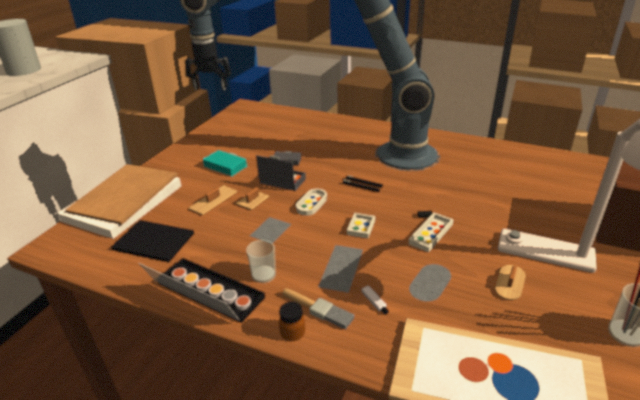

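```bash
cat > h.py <<'E'
from rig import *
import cv2,numpy as np
def cam(n):
    c=camera_params(n)
    if n=="wrist":
        s=sense(); T=np.eye(4); T[:3,:3]=s["tcp_rot"]; T[:3,3]=s["position"]; T=T@c["tool_from_camera"]
        R,t=T[:3,:3],T[:3,3]
    else: R,t=c["rotation"],c["position"]
    return c["K"],c["dist"],R,t
def grab(n):
    c=cam(n); p,d=camera(n); return p,d,c
def ortho(p,c,x0,x1,y0,y1,z=0.,mm=1.):
    """up=+x,left=+y; pixel(col,row): y=y1-col*mm/1000, x=x1-row*mm/1000"""
    K,D,R,t=c; s=mm/1000
    ys=y1-np.arange(int(round((y1-y0)/s)))*s; xs=x1-np.arange(int(round((x1-x0)/s)))*s
    Y,X=np.meshgrid(ys,xs); P=np.stack([X,Y,np.full_like(X,z)],-1).reshape(-1,3)
    q=cv2.projectPoints(P,cv2.Rodrigues(R.T)[0],-R.T@t,K,D)[0].reshape(X.shape+(2,)).astype(np.float32)
    return cv2.remap(p,q[...,0],q[...,1],cv2.INTER_LINEAR)
def cloud(d,c):
    K,D,R,t=c; v,u=np.mgrid[:400,:640]
    n=cv2.undistortPoints(np.stack([u,v],-1).reshape(-1,1,2).astype(np.float64),K,D).reshape(400,640,2)
    return np.concatenate([n*d[...,None],d[...,None]],-1)@R.T+t
def save(name,img): cv2.imwrite(f"pics/{name}.png",cv2.cvtColor(img,cv2.COLOR_RGB2BGR))
def down(a):
    """tool down, jaws (tool z) along world angle a"""
    x=np.array([0,0,-1.]); z=np.array([np.cos(a),np.sin(a),0]); return np.stack([x,np.cross(z,x),z],1)
E
python3 - <<'E'
from h import *
f=np.load("pics/top0.npz"); c=cam("top")
save("orth0",ortho(f["p"],c,.22,.82,-.4,.4,.01))
P=cloud(f["d"],c); Z=P[...,2]; print(np.median(Z[200:280,270:340]),np.std(Z[262:275,250:300]))
hm=ortho(Z.astype(np.float32),c,.22,.82,-.4,.4,.01)
m=((hm>.007)&(hm<.06)).astype(np.uint8)
n,l,st,ce=cv2.connectedComponentsWithStats(m)
for i in range(1,n):
    if st[i,4]>800:
        r=cv2.minAreaRect(np.argwhere(l==i)[:,::-1].astype(np.float32)); (u,v)=r[0]
        print("x%.3f y%.3f"%(.82-v/1e3,.4-u/1e3),np.round(r[1]),round(r[2]),"zmed %.3f max %.3f"%(np.median(hm[l==i]),hm[l==i].max()))
E
```

```text
0.0021051690722683203 0.09584700567201572
x0.778 y0.298 [ 84. 203.] 90 zmed 0.015 max 0.060
x0.797 y-0.002 [185.  45.] 4 zmed 0.018 max 0.037
x0.805 y-0.195 [137.  17.] 7 zmed 0.013 max 0.052
x0.791 y-0.330 [ 45. 128.] 83 zmed 0.013 max 0.040
x0.749 y-0.175 [84. 76.] 90 zmed 0.023 max 0.060
x0.725 y0.119 [93. 25.] 38 zmed 0.013 max 0.053
x0.547 y0.385 [ 31. 119.] 0 zmed 0.010 max 0.060
x0.470 y-0.010 [92. 68.] 86 zmed 0.011 max 0.054
x0.461 y-0.363 [67. 91.] 10 zmed 0.011 max 0.050
x0.416 y0.164 [110. 170.] 11 zmed 0.011 max 0.055
x0.412 y-0.183 [ 76. 131.] 5 zmed 0.010 max 0.051
x0.390 y0.377 [46. 95.] 0 zmed 0.020 max 0.052
x0.324 y-0.332 [ 93. 134.] 90 zmed 0.016 max 0.060
x0.267 y-0.080 [139.  18.] 3 zmed 0.012 max 0.022
x0.238 y-0.080 [139.  18.] 3 zmed 0.012 max 0.021
```

View pics/orth0.png

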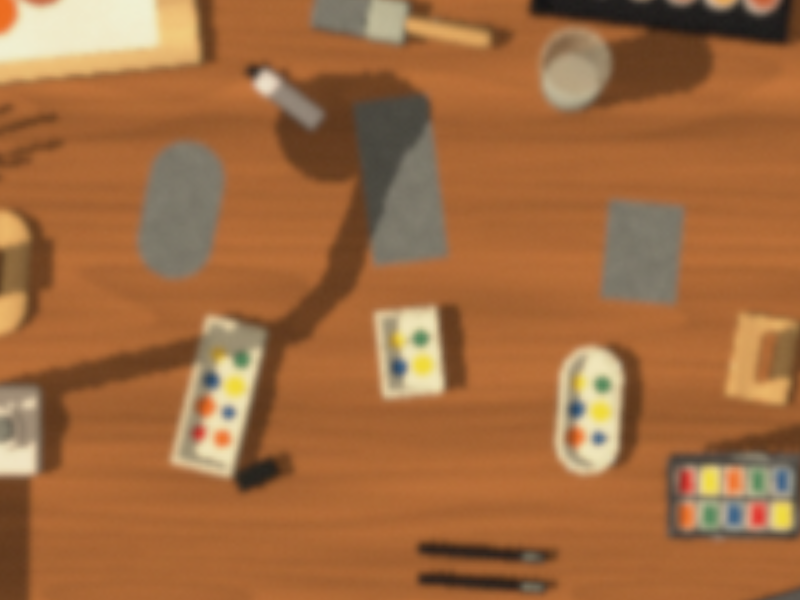

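Run:
```python
from h import *
for i,(x,y) in enumerate([(.47,-.24),(.52,.15)]):
    movep([x,y,.30],down(-np.pi/2)); sleep(.2)
    p,d,c=grab("wrist"); np.savez(f"pics/w{i}.npz",p=p,d=d,R=c[2],t=c[3])
    y0,y1=[(-.58,.06),(-.14,.46)][i]
    save(f"w{i}",ortho(p,c,.25,.75,y0,y1,.0,.8))
    print(sense()["time_s"],sense()["joint_pos"].round(2),c[3])
```

```text
2.05 [ 0.58  0.18 -0.22  1.76  0.04  1.21 -1.22] [ 0.53940373 -0.24005776  0.45250189]
3.7583 [ 0.09  0.23 -0.53  1.72  0.12  1.22 -2.05] [0.59001304 0.1495847  0.45271923]
```

View pics/w0.png

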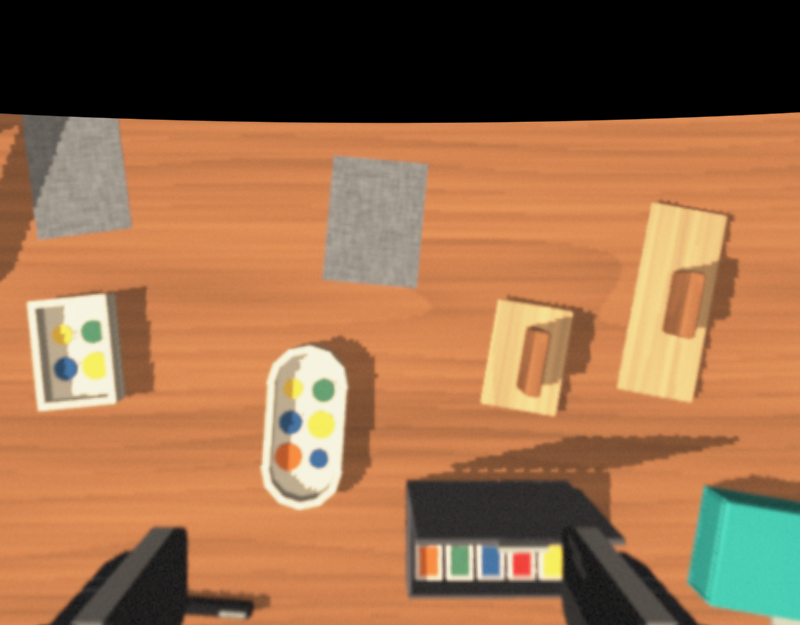

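View pics/w1.png

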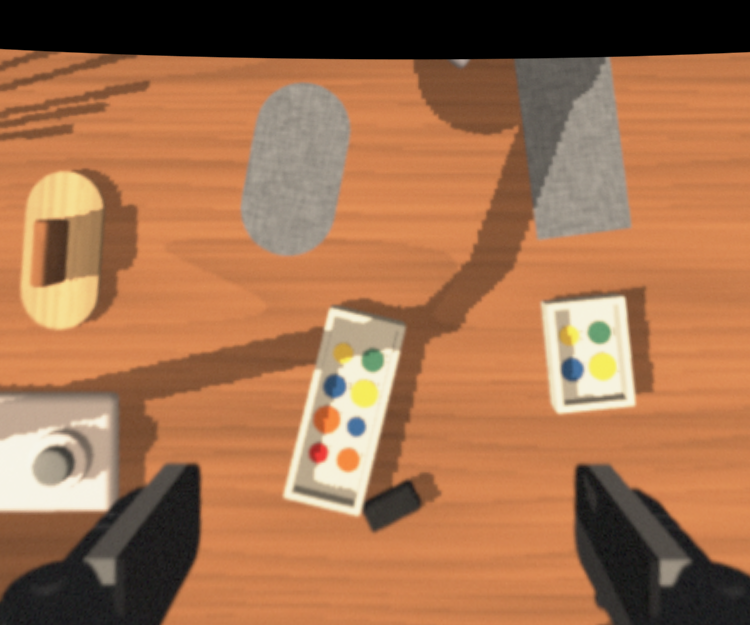

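```bash
cat >> h.py <<'E'
SZ=dict(long=(150,60),round=(124,60),short=(84,60))
def rect(pts):
    """minAreaRect on world xy -> x,y,angle of long axis (within +-90deg of +x),L,W"""
    r=cv2.minAreaRect((np.asarray(pts)*1000).astype(np.float32)); b=cv2.boxPoints(r)
    e=[b[1]-b[0],b[2]-b[1]]; e.sort(key=np.linalg.norm); a=np.arctan2(e[1][1],e[1][0])
    a=(a+np.pi/2)%np.pi-np.pi/2
    return np.array([r[0][0]/1e3,r[0][1]/1e3,a,np.linalg.norm(e[1]),np.linalg.norm(e[0])])
def blob(mask,pt,x1,y1,s):
    mask=cv2.morphologyEx(mask.astype(np.uint8),cv2.MORPH_OPEN,np.ones((5,5)))
    n,l,st,ce=cv2.connectedComponentsWithStats(mask)
    dd=[np.hypot(x1-ce[i][1]*s-pt[0],y1-ce[i][0]*s-pt[1]) if st[i,4]*s*s>5e-4 else 9 for i in range(1,n)]
    if not dd or min(dd)>.09: return None
    v,u=np.where(l==1+int(np.argmin(dd))); return np.stack([x1-v*s,y1-u*s],1)
def find(kind,p,d,c,pt,R=.14):
    """kind 'pad','palette','lid' near pt"""
    x1,y1,s=pt[0]+R,pt[1]+R,.0008
    z=dict(pad=0.,palette=.018,lid=.009)[kind]
    o=ortho(p,c,pt[0]-R,x1,pt[1]-R,y1,z,.8)
    hsv=cv2.cvtColor(o,cv2.COLOR_RGB2HSV); hm=ortho(cloud(d,c)[...,2].astype(np.float32),c,pt[0]-R,x1,pt[1]-R,y1,z,.8)
    if kind=="pad": m=(hsv[...,1]<70)&(hm<.006)&(hm>-.02)&(o.max(2)>20)
    elif kind=="palette": m=(hm>.0135)&(hm<.024); m=cv2.morphologyEx(m.astype(np.uint8),cv2.MORPH_CLOSE,np.ones((9,9)))
    else: m=(hm>.0055)&(hm<.06)
    b=blob(m,pt,x1,y1,s)
    return None if b is None else rect(b)
def fmt(r): return None if r is None else "x%.4f y%.4f a%.1f %.0fx%.0f"%(r[0],r[1],np.degrees(r[2]),r[3],r[4])
E
python3 - <<'E'
from h import *
for i in range(2):
    f=np.load(f"pics/w{i}.npz"); C=camera_params("wrist"); c=(C["K"],C["dist"],f["R"],f["t"]); p,d=f["p"],f["d"]
    L=[[("pad",(.575,-.24)),("palette",(.47,-.01)),("palette",(.41,-.19)),("lid",(.466,-.365)),("lid",(.51,-.48))],
       [("pad",(.615,.225)),("palette",(.42,.18)),("palette",(.47,-.01)),("lid",(.55,.41))]][i]
    for k,pt in L: print(i,k,fmt(find(k,p,d,c,pt)))
    P=cloud(d,c); print(np.median(P[200:260,250:300,2]),np.std(P[200:210,250:260,2]))
E
```

```text
0 pad x0.5730 y-0.2399 a-5.1 99x75
0 palette x0.4712 y-0.0074 a5.6 84x63
0 palette x0.4143 y-0.1852 a-3.8 125x61
0 lid x0.4658 y-0.3588 a-9.5 83x60
0 lid x0.5096 y-0.4724 a-10.5 149x61
0.0046074606719371525 0.007214409213761318
1 pad x0.6151 y0.2241 a-10.9 138x75
1 palette x0.4312 y0.1820 a-13.6 158x62
1 palette x0.4721 y-0.0077 a5.9 85x65
1 lid x0.5512 y0.4052 a-4.1 123x62
0.00513733722720458 0.04512084604640801
```

```bash
cat >> h.py <<'E'
A=-np.pi/2
def look(kind,pt,h=.26,back=(-.0,0)):
    movep([pt[0]+back[0],pt[1]+back[1],h],down(A)); sleep(.15)
    p,d,c=grab("wrist"); return (p,d,c),find(kind,p,d,c,pt)
def slide(pal,way,pad,zg=.027,grip=30,feed=.12):
    """pal=(x,y,a) -> pad via way list of (x,y,a)"""
    command_gripper(.082)
    movep([pal[0],pal[1],.10],down(A+pal[2])); move_l([pal[0],pal[1],zg],feed=.12)
    command_gripper(.0,grip); s=sense(); print("grip",round(s["finger_gap"],4),s["wrist_force"].round(1),s["position"].round(4),s["time_s"])
    for w in list(way)+[pad]:
        move_l([w[0],w[1],zg],down(A+w[2]),feed=feed)
    s=sense(); print("end",round(s["finger_gap"],4),s["wrist_force"].round(1),s["position"].round(4))
    sleep(.2); command_gripper(.082); move_l([pad[0],pad[1],.10],feed=.2)
E
python3 - <<'E'
from h import *
pal=(.4715,-.0075,np.radians(5.7)); pad=(.573,-.240,np.radians(-5.1))
(f),r=look("palette",pal[:2]); print(fmt(r)); pal=r[:3]
slide(pal,[(.565,-.05,0.)],pad)
f,r=look("palette",pad[:2]); print(fmt(r),fmt(find("pad",*f,pad[:2])),"round",fmt(find("palette",*f,(.414,-.185))),fmt(find("lid",*f,(.466,-.359))),sense()["time_s"])
save("s1",f[0])
E
```

```text
x0.4716 y-0.0061 a5.7 84x60
grip 0.0003 [-0.5 -0.  -0.4] [ 0.4716 -0.006   0.027 ] 7.075
end 0.0 [ 0.4 -0.2 -0.3] [ 0.5732 -0.2389  0.027 ]
None x0.5730 y-0.2398 a-5.0 99x75 round x0.4145 y-0.1854 a-4.2 126x60 x0.4665 y-0.3586 a-10.1 84x59 12.175
```

View pics/s1.png

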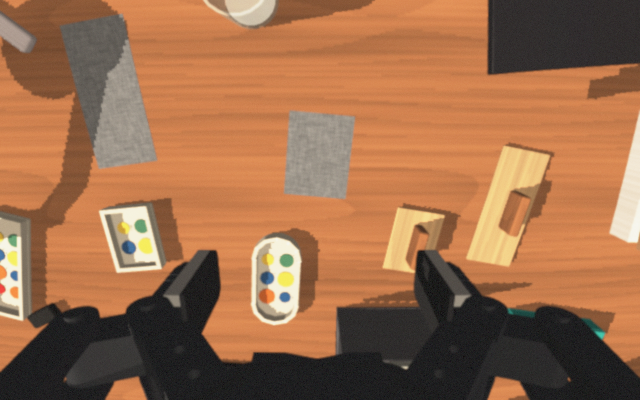

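Run:
```python
from h import *
command_gripper(.082)
p,d,c=grab("wrist"); print(fmt(find("palette",p,d,c,(.472,-.006))),sense()["finger_gap"])
r=find("palette",p,d,c,(.472,-.006))
movep([r[0],r[1],.10],down(A+r[2])); move_l([r[0],r[1],.032],feed=.12); print(sense()["position"],sense()["time_s"])
p,d,c=grab("wrist"); save("s2",p)
```

```text
x0.4718 y-0.0080 a6.3 85x63 0.08213043416904005
[ 0.47251041 -0.00808437  0.03238604] 14.3083
```

View pics/s2.png

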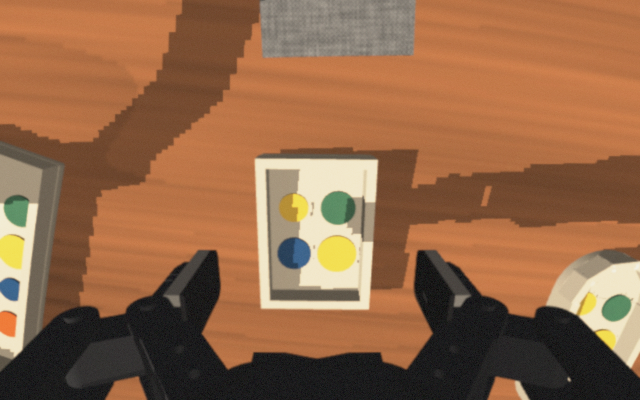

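Run:
```python
from h import *
p,d,c=grab("wrist"); P=cloud(d,c)
s=sense(); T=(P-s["position"])@s["tcp_rot"]
for u,v in [(205,256),(212,265),(190,275),(200,280),(172,298),(430,256),(420,265),(445,275),(317,160),(317,232)]: print((u,v),T[v,u].round(4),P[v,u].round(4))
```

```text
(205, 256) [-0.0331  0.012  -0.0433] [0.4797 0.0363 0.0659]
(212, 265) [-0.03    0.0066 -0.042 ] [0.4746 0.0344 0.0628]
(190, 275) [-0.0472  0.0117 -0.0441] [0.4793 0.0371 0.0801]
(200, 280) [-0.0443  0.0081 -0.042 ] [0.476  0.0346 0.0771]
(172, 298) [-0.0594  0.0103 -0.0457] [0.4778 0.0385 0.0922]
(430, 256) [-0.0316  0.0113  0.0425] [ 0.4885 -0.0491  0.0644]
(420, 265) [-0.0293  0.0063  0.0397] [ 0.4833 -0.0468  0.0622]
(445, 275) [-0.0474  0.0118  0.0427] [ 0.489  -0.0492  0.0803]
(317, 160) [ 0.0153  0.0401 -0.0009] [ 0.5124 -0.0028  0.0176]
(317, 232) [ 0.0282 -0.0028 -0.0008] [ 0.4699 -0.0076  0.0046]
```

Run:
```python
from h import *
s=sense();x,y,_=s["position"]
print(move_l([x,y,-.005],feed=.08,until_force=4),sense()["position"])
print(move_l([x,y,-.034],feed=.03,until_force=3),sense()["position"],sense()["wrist_force"],sense()["time_s"])
```

```text
False [ 0.47269105 -0.00792122 -0.00512062]
True [ 0.47269429 -0.00812056 -0.02267255] [-1.85103775 -0.54362173  9.46554296] 15.6667
```

```bash
sed -i 's/zg=.027/zg=-.012/; s/\.10\],down(A+pal\[2\])/.06],down(A+pal[2])/; s/pad\[1\],.10\],feed=.2/pad[1],.06],feed=.2/' h.py
python3 - <<'E'
from h import *
pal=(.4722,-.0078,np.radians(6)); pad=(.573,-.240,np.radians(-5.1))
zg=-.012
s=sense(); print(s["position"])
move_l([pal[0],pal[1],zg],down(A+pal[2]),feed=.05)
command_gripper(.0,30); s=sense(); print("grip",round(s["finger_gap"],4),s["wrist_force"].round(1),s["position"].round(4),s["time_s"])
if s["finger_gap"]>.05:
  for w in [(.565,-.05,0.),pad]: move_l([w[0],w[1],zg],down(A+w[2]),feed=.12)
  s=sense(); print("end",round(s["finger_gap"],4),s["wrist_force"].round(1),s["position"].round(4))
  sleep(.2); command_gripper(.082); move_l([pad[0],pad[1],.06],feed=.2)
  f,r=look("palette",pad[:2],.22); print(fmt(r),fmt(find("pad",*f,pad[:2])),"round",fmt(find("palette",*f,(.414,-.185))),fmt(find("lid",*f,(.466,-.359))),sense()["time_s"])
  save("s3",f[0])
E
```

```text
[ 0.47269429 -0.00812056 -0.02267255]
grip 0.0594 [-0.5 -0.8  1.9] [ 0.4721 -0.0079 -0.012 ] 16.3667
end 0.0593 [-0.2  1.7  5.8] [ 0.573  -0.2399 -0.0119]
x0.5725 y-0.2383 a-4.7 84x60 x0.5830 y-0.2407 a-5.3 78x75 round x0.4149 y-0.1854 a-4.2 125x60 x0.4665 y-0.3589 a-10.0 84x60 21.05
```

```bash
cat >> h.py <<'E'
def seated(f,pt,R=.14):
    """lid on palette: rect of plate at z~.0226, plus heights at plate ends"""
    p,d,c=f; x1,y1=pt[0]+R,pt[1]+R; Z=cloud(d,c)[...,2].astype(np.float32)
    hm=ortho(Z,c,pt[0]-R,x1,pt[1]-R,y1,.0226,.8); b=blob((hm>.0195)&(hm<.07),pt,x1,y1,.0008)
    if b is None: return None
    r=rect(b); u=np.array([np.cos(r[2]),np.sin(r[2])]); w=np.array([-u[1],u[0]]); hs=[]
    for i,j in [(.4,.3),(.4,-.3),(-.4,.3),(-.4,-.3)]:
        q=r[:2]+u*i*r[3]/1e3+w*j*r[4]/1e3; a,e=int((x1-q[0])/.0008),int((y1-q[1])/.0008); hs.append(np.median(hm[a-4:a+5,e-4:e+5]))
    return fmt(r)+" h "+str((np.array(hs)*1000).round(1))
def pick(lid,op=.045,zl=.003):
    command_gripper(op,60)
    movep([lid[0],lid[1],.07],down(A+lid[2])); move_l([lid[0],lid[1],zl],feed=.1)
    command_gripper(0.,60); s=sense(); print("lid grip",round(s["finger_gap"],4),s["wrist_force"].round(1),s["time_s"])
    move_l([lid[0],lid[1],.075],feed=.12); g=sense()["finger_gap"]; print("lifted",round(g,4)); return g>.008
def put(pal,zl=.003):
    movep([pal[0],pal[1],.075],down(A+pal[2])); print("carried",round(sense()["finger_gap"],4))
    move_l([pal[0],pal[1],zl+.025],feed=.12)
    t=move_l([pal[0],pal[1],zl+.0125],feed=.03,until_force=4); s=sense(); print("down",t,s["position"].round(4),round(s["finger_gap"],4),s["wrist_force"].round(1))
    command_gripper(.04); move_l([pal[0],pal[1],.08],feed=.2)
E
python3 - <<'E'
from h import *
pal=(.573,-.239,np.radians(-4.9))
if pick((.4665,-.3588,np.radians(-10))):
    put(pal); f,_=look("palette",pal[:2],.24); print(seated(f,pal[:2]),sense()["time_s"])
    print(fmt(find("palette",*f,(.4145,-.185)))); save("s4",f[0])
else: f,r=look("lid",(.4665,-.3588)); print(fmt(r)); save("s4",f[0])
E
```

```text
lid grip 0.0107 [ 0.6 -0.3  4.9] 23.6
lifted 0.0106
carried 0.0109
down True [ 0.5734 -0.2392  0.0169] 0.0109 [-0.3  0.8  3.4]
x0.5731 y-0.2378 a-5.1 83x59 h [21.1 21.2 21.2 21.3] 27.7333
x0.4128 y-0.1976 a-8.6 127x43
```

View pics/s4.png

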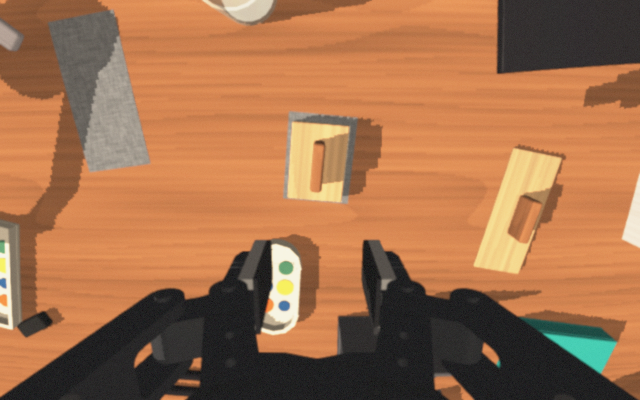

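Run:
```python
from h import *
command_gripper(.082)
f,r=look("pad",(.64,0.),.30); print("pad",fmt(r)); save("s5",ortho(f[0],f[2],.35,.80,-.2,.3,0.,.8))
f,q=look("palette",(.425,.182),.26,(.02,0)); print("pal",fmt(q),sense()["time_s"])
```

```text
pad x0.6456 y0.0032 a7.2 165x75
pal x0.4195 y0.1656 a-13.8 158x100 30.675
```

View pics/s5.png

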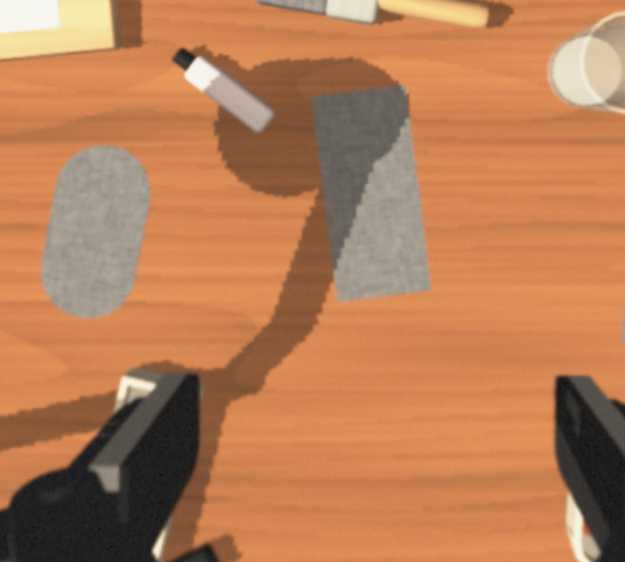

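```bash
sed -i 's/m=(hm>.0135)&(hm<.024);/m=(hm>.0135)\&(hm<.024)\&(o.max(2)>75);/' h.py
python3 - <<'E'
from h import *
f,q=look("palette",(.428,.182),.26,(.02,0)); print("pal",fmt(q),q[4]); save("s6",f[0])
if q is not None and abs(q[4]-60)<5 and abs(q[3]-150)<8:
    pad=(.6456,.0032,np.radians(7.2))
    slide(q[:3],[(q[0]+.06,q[1]+.0,q[2]),(.53,.05,0.)],pad)
    f,r=look("palette",pad[:2],.26); print(fmt(r),fmt(find("pad",*f,pad[:2])),sense()["time_s"]); save("s7",f[0])
E
```

```text
pal x0.4281 y0.1835 a-13.3 151x61 60.83285903930664
grip 0.0596 [-0.6 -1.3  5.8] [ 0.4287  0.1834 -0.011 ] 33.2417
end 0.0594 [-6.2  1.9  9.2] [ 0.6438  0.0052 -0.0111]
x0.6425 y0.0063 a7.2 149x60 x0.6420 y0.0065 a7.4 71x50 38.4833
```

Run:
```python
from h import *
pad=(.6456,.0032,np.radians(7.2))
slide((.6428,.006,np.radians(7.2)),[],(.6466,.0014,np.radians(7.2)),feed=.03)
f,r=look("palette",pad[:2],.26); print(fmt(r)); save("s7",ortho(f[0],f[2],.5,.8,-.16,.2,0.01,.6))
f,l=look("lid",(.5096,-.4724),.26); print("lid",fmt(l),sense()["time_s"])
```

```text
grip 0.0595 [-0.  -0.5  5.8] [ 0.6437  0.006  -0.0107] 40.6
end 0.0597 [-3.9  3.1  8. ] [ 0.6462  0.0038 -0.0107]
x0.6454 y0.0049 a7.4 151x60
lid x0.4859 y-0.4739 a-10.5 150x60 45.0333
```

View pics/s7.png

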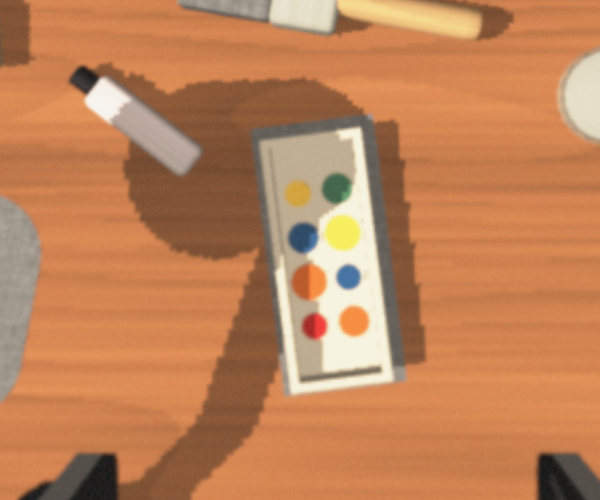

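Run:
```python
from h import *
pal=(.6456,.0047,np.radians(7.3))
if pick((.4859,-.4739,np.radians(-10.5))):
    put(pal); f,_=look("palette",pal[:2],.26); print(seated(f,pal[:2]),sense()["time_s"]); save("s8",f[0])
    f,r=look("palette",(.4145,-.185),.26,(.03,0)); print("round",fmt(r),"lidshort",seated(f,(.573,-.239)),sense()["time_s"])
    command_gripper(.082)
else: f,r=look("lid",(.4859,-.4739)); print(fmt(r)); save("s8",f[0])
```

```text
lid grip 0.0109 [-0.4  0.3  4. ] 47.4917
lifted 0.0114
carried 0.0108
down True [0.646  0.0047 0.0169] 0.0109 [-0.7  0.7  3.2]
x0.6456 y0.0058 a7.4 148x60 h [21.2 21.2 21.2 21.3] 52.8417
round x0.4074 y-0.1845 a-3.5 112x60 lidshort x0.5717 y-0.2377 a-4.8 83x59 h [21.4 21.3 21.3 21.3] 54.1167
```

Run:
```python
from h import *
f,q=look("palette",(.4145,-.185),.26,(.03,0)); print("round",fmt(q))
if q is not None and abs(q[4]-60)<4 and abs(q[3]-124)<6:
    pad=(.6151,.2241,np.radians(-10.9))
    slide(q[:3],[(.465,-.1,0),(.475,.13,0),(.55,.21,pad[2])],(pad[0]+.0015,pad[1],pad[2]))
    f,r=look("palette",pad[:2],.26); print(fmt(r),fmt(find("pad",*f,pad[:2]))); save("s9",f[0])
    f,l=look("lid",(.5512,.4052),.26); print("lid",fmt(l),sense()["time_s"])
```

```text
round x0.4141 y-0.1845 a-3.5 125x61
grip 0.0594 [-0.6 -0.8  5.7] [ 0.4149 -0.1852 -0.011 ] 57.1833
end 0.0592 [-0.6 -0.7  4.8] [ 0.6171  0.224  -0.0109]
x0.6092 y0.2263 a-9.5 111x62 x0.6563 y0.2201 a-84.5 49x30
lid x0.5512 y0.4062 a-3.4 122x60 65.0833
```

Run:
```python
from h import *
f,r=look("palette",(.615,.224),.28,(-.03,0)); print(fmt(r)); save("s10",ortho(f[0],f[2],.45,.75,.0,.45,0.018,.6))
```

```text
x0.6154 y0.2275 a-10.5 126x63
```

View pics/s10.png

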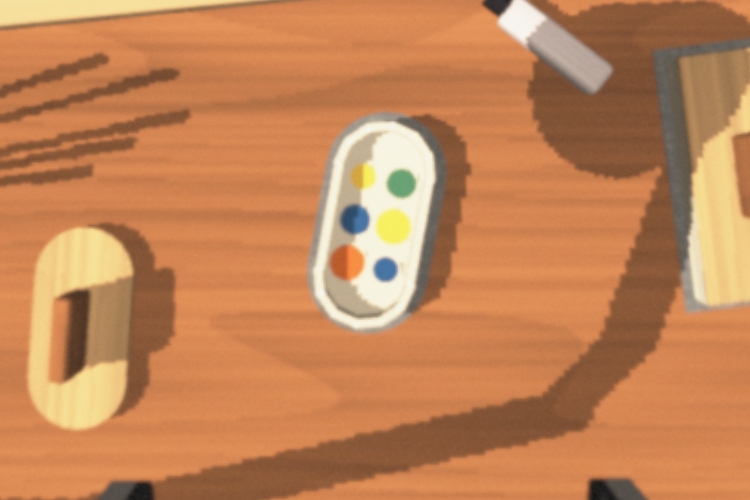

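Run:
```python
from h import *
pal=(.6156,.2256,np.radians(-10.5))
if pick((.5512,.4058,np.radians(-3.6))):
    put(pal); command_gripper(.082); f,_=look("palette",pal[:2],.28,(-.03,0)); print(seated(f,pal[:2]),sense()["time_s"]); save("s11",ortho(f[0],f[2],.45,.75,.0,.45,0.0,.6))
else: f,r=look("lid",(.5512,.4058)); print(fmt(r)); save("s11",f[0])
```

```text
lid grip 0.0105 [-0.3 -1.5  3.5] 68.8
lifted 0.0105
carried 0.011
down True [0.616  0.2257 0.0169] 0.0107 [-0.1 -1.3  3.2]
x0.6154 y0.2272 a-10.3 123x60 h [21.3 21.  21.1 20.9] 73.675
```

Run:
```python
from h import *
f=np.load("pics/w0.npz"); C=camera_params("wrist"); c=(C["K"],C["dist"],f["R"],f["t"]); P=cloud(f["d"],c).reshape(-1,3)
g=np.load("pics/top0.npz"); Q=cloud(g["d"],cam("top")).reshape(-1,3); s=np.load("pics/scene0.npz"); S=cloud(s["d"],cam("scene")).reshape(-1,3)
for n,P in [("w",P),("t",Q),("s",S)]:
    m=(P[:,0]>.24)&(P[:,0]<.45)&(P[:,1]>-.42)&(P[:,1]<-.25); P=P[m]
    for a,b in [(.012,.035),(.035,.055),(.055,.075),(.075,.095),(.095,.13)]:
        k=P[(P[:,2]>a)&(P[:,2]<b)]
        if len(k)>3: print(n,a,len(k),np.percentile(k,[2,50,98],axis=0).round(3).tolist())
```

```text
w 0.012 2005 [[0.287, -0.382, 0.013], [0.306, -0.321, 0.015], [0.371, -0.264, 0.034]]
w 0.035 673 [[0.37, -0.39, 0.036], [0.371, -0.334, 0.044], [0.448, -0.266, 0.054]]
w 0.055 725 [[0.37, -0.39, 0.055], [0.371, -0.327, 0.065], [0.371, -0.266, 0.075]]
w 0.075 770 [[0.37, -0.391, 0.076], [0.371, -0.326, 0.085], [0.371, -0.266, 0.094]]
w 0.095 821 [[0.366, -0.391, 0.095], [0.37, -0.32, 0.105], [0.371, -0.267, 0.113]]
t 0.012 642 [[0.283, -0.397, 0.012], [0.327, -0.339, 0.018], [0.442, -0.268, 0.032]]
t 0.035 16 [[0.297, -0.389, 0.036], [0.442, -0.359, 0.04], [0.449, -0.294, 0.05]]
t 0.095 61 [[0.363, -0.393, 0.101], [0.366, -0.331, 0.108], [0.368, -0.27, 0.119]]
s 0.012 291 [[0.289, -0.391, 0.012], [0.368, -0.301, 0.02], [0.446, -0.266, 0.035]]
s 0.035 205 [[0.368, -0.394, 0.035], [0.373, -0.33, 0.045], [0.379, -0.268, 0.055]]
s 0.055 196 [[0.369, -0.394, 0.055], [0.373, -0.331, 0.065], [0.379, -0.269, 0.074]]
s 0.075 209 [[0.368, -0.392, 0.075], [0.373, -0.328, 0.085], [0.377, -0.268, 0.095]]
s 0.095 152 [[0.367, -0.394, 0.095], [0.373, -0.332, 0.102], [0.377, -0.269, 0.113]]
```

Run:
```python
from h import *
command_gripper(0.); y=-.331
movep([.44,y,.20],down(A)); move_l([.43,y,.07],feed=.2)
print(move_l([.33,y,.07],feed=.1,until_force=40),sense()["wrist_force"].round(1),sense()["position"].round(3))
print(move_l([.322,y,.03],feed=.08,until_force=25),sense()["wrist_force"].round(1),sense()["position"].round(3))
print(move_l([.322,y,.012],feed=.03,until_force=15),sense()["wrist_force"].round(1),sense()["position"].round(4))
move_l([.322,y,.12],feed=.2); command_gripper(.082)
movep([.42,y,.30],down(A)); sleep(.1); p,d,c=grab("wrist"); P=cloud(d,c).reshape(-1,3)
k=P[(P[:,0]>.26)&(P[:,0]<.40)&(P[:,1]>-.42)&(P[:,1]<-.25)&(P[:,2]>.02)&(P[:,2]<.2)]
print(np.percentile(k,[1,50,99],axis=0).round(3).tolist())
for x in (.28,.30,.32,.34,.36): q=k[abs(k[:,0]-x)<.006]; print(x,len(q),q.size and np.median(q[:,2]).round(4))
print(seated((p,d,c),(.573,-.239)),sense()["time_s"]); save("s12",p)
```

```text
False [-0.2  0.6  0.4] [ 0.33  -0.331  0.07 ]
False [-0.2  0.1  0.1] [ 0.322 -0.331  0.03 ]
True [-1.3  0.9 10.5] [ 0.3221 -0.3314  0.0205]
[[0.283, -0.393, 0.024], [0.328, -0.329, 0.031], [0.366, -0.266, 0.033]]
0.28 92 0.0286
0.3 845 0.0307
0.32 859 0.0308
0.34 904 0.0307
0.36 1006 0.0305
x0.5620 y-0.2378 a-3.9 65x59 h [21.4 21.4 21.3 21.5] 81.925
```

View pics/s12.png

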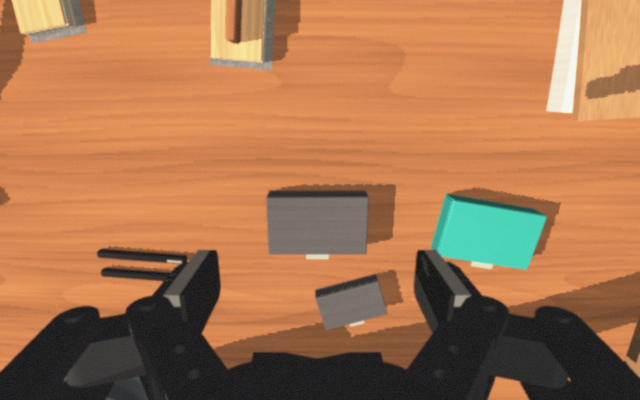

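Run:
```python
from h import *
movep([.52,-.12,.34],down(A)); sleep(.1); p,d,c=grab("wrist")
print(seated((p,d,c),(.573,-.239)),"|",seated((p,d,c),(.6456,.005)))
movep([.55,.2,.30],down(A)); sleep(.1); p,d,c=grab("wrist")
print(seated((p,d,c),(.6155,.2256)),"|",seated((p,d,c),(.6456,.005)))
command_gripper(0.)
movep([.44,.38,.25],down(A)); sleep(.1); p,d,c=grab("wrist"); P=cloud(d,c).reshape(-1,3); save("s13",p)
k=P[(P[:,0]>.30)&(P[:,0]<.46)&(P[:,1]>.33)&(P[:,1]<.47)&(P[:,2]>.010)&(P[:,2]<.06)]
print(np.histogram(k[:,2],bins=np.arange(.01,.05,.002)))
b=k[(k[:,2]>.023)]; print(len(b),np.percentile(b,[1,50,99],axis=0).round(4).tolist()); t=b[b[:,2]>np.percentile(b[:,2],99)-.0025]; print(fmt(rect(t[:,:2])),np.median(t[:,2]),sense()["time_s"])
```

```text
x0.5724 y-0.2370 a-5.4 83x59 h [21.2 21.2 21.3 20.9] | x0.6402 y0.0041 a7.5 141x60 h [21.5 21.3 21.5 21.7]
x0.6150 y0.2272 a-10.8 122x60 h [20.7 21.1 20.7 21. ] | x0.6449 y0.0071 a7.6 149x60 h [21.  21.1 21.4 21.1]
(array([  55,  162,  615, 3954,  768,   10,   19,   14,   65,  474,   85,
         16,   11,   67,  340,   55,    0,    0,    0]), array([0.01 , 0.012, 0.014, 0.016, 0.018, 0.02 , 0.022, 0.024, 0.026,
       0.028, 0.03 , 0.032, 0.034, 0.036, 0.038, 0.04 , 0.042, 0.044,
       0.046, 0.048]))
1137 [[0.3745, 0.3779, 0.0243], [0.3971, 0.3976, 0.03], [0.4147, 0.4184, 0.0406]]
x0.3942 y0.3978 a-43.1 26x25 0.039188030556537634 86.1667
```

View pics/s13.png

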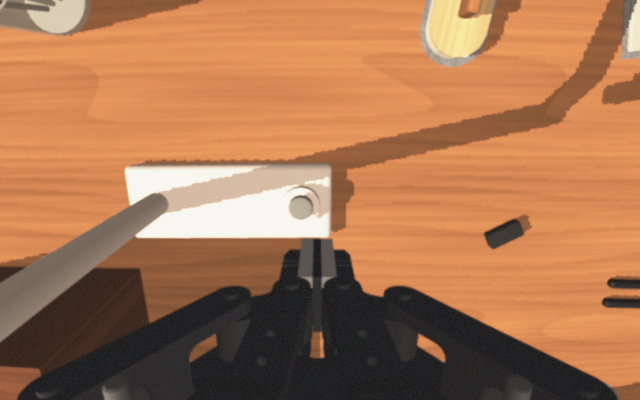

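Run:
```python
from h import *
b=(.394,.398)
movep([*b,.09],down(A)); move_l([*b,.04],feed=.1)
t=move_l([*b,.016],feed=.02,until_force=14); s=sense(); print(t,s["position"].round(4),s["wrist_force"].round(1)); sleep(.3); s=sense(); print(s["position"].round(4),s["wrist_force"].round(1))
move_l([*b,.12],feed=.1)
movep([.46,.30,.32],down(A)); sleep(.3)
p,d,c=grab("wrist"); P=cloud(d,c).reshape(-1,3); k=P[(abs(P[:,0]-.394)<.01)&(abs(P[:,1]-.398)<.01)]; print(np.median(k[:,2]))
print(seated((p,d,c),(.6155,.2256)),sense()["time_s"])
p,d,c=grab("scene"); save("s14",p)
```

```text
True [0.394  0.398  0.0232] [-1.1 -1.   7.6]
[0.394  0.3981 0.0232] [-1.2  0.2  6.7]
0.039114762409496406
x0.5996 y0.2300 a-10.1 92x60 h [20.5 21.3 20.9 20.9] 91.075
```

View pics/s14.png

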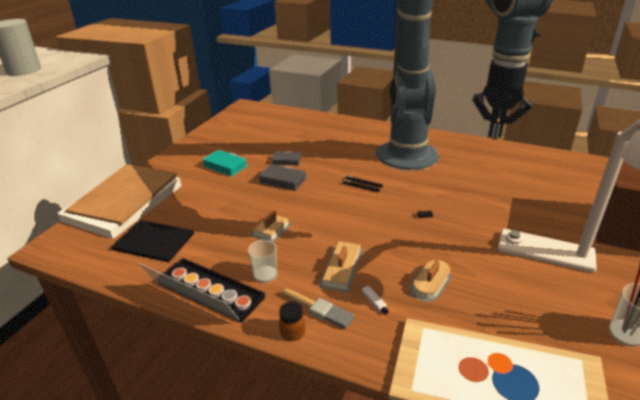

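Run:
```python
from h import *
finish_job(); print(sense()["time_s"])
```

```text
the job is handed in; nothing more can be done
the job is handed in; nothing more can be done
```

The desk is closed down and the job was handed in at about 91 s of the 210 s. All three palettes were there. Each was slid flat on to its own pad and covered with its lid. I then shut the tin and pressed the lamp switch last.

**Last checks**
- **Palettes:** each lies about 2–3 mm from its pad centre and within about 1° of its line.
- **Lids:** all three lie flat on their palettes. The camera put the plate tops at about 21 mm rather than the expected 22.6 mm. The gripper's height when each lid touched down agreed with a seated lid to within 0.3 mm.
- **Tin:** the lid is flat at 30.7 mm, against 31 mm when shut. I took the larger dark tin, not the turquoise or the small grey one.
- **Lamp switch:** it went down about 6 mm to its stop, at 6.7 N held, and sprang back to 39 mm. I judged "fully down" from that travel and force; the lamp itself gave no signal I checked.
- **Glass and tube:** both look untouched in the last scene picture.

**What went wrong or disagreed**
- **Fingertips:** they are about 35 mm farther back than stated. My first grasp of the short palette therefore closed in the air above it, without moving it. I measured the real tip height against the desk and used that from then on.
- **Long palette:** it first stopped about 4 mm off centre, so I gripped it again and corrected it.
- **Long lid:** it was found moved by about 24 mm, so I measured it again before picking it up.
- **Partial views:** two of the final lid readings came out short (141 mm for the long lid, 92 mm for the round one). I put those down to the lid being partly out of view. For both lids another view gave the full outline: the long lid's just before the switch press, the round lid's about 5 s before it. The final scene picture also shows them in place.

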